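# Fetch the cleco caddy from its keyhole screws to the bench mat

## Robot

A 6-joint arm with a two-finger parallel gripper is mounted at the origin on the work surface. World frame = base frame: x ahead of the robot, y to its left, z up, the work surface at z = 0. Lengths are in m, angles in rad, forces in N, time in s.
With the tool pointing down it reaches from about 0.375 to 0.975 m from the base axis. Payload 3.8 kg.
Tool frame: the origin (TCP) lies at the very end of the fingers, on their centre line; the grasp point (between the pads) lies 19 mm behind it; z points along the fingers, y is the direction in which the jaws open and shut (so a half turn about z gives the same grasp; the last joint's range is limited). The gripper opens to 85 mm and grips with 20 to 120 N. Pads are 22 mm wide; open, the fingers measure 114 mm over their backs; the gripper's body (76 mm by 85 mm) begins 54 mm behind the grasp point. The pads swing forward as they close: fully open they stand 13 mm farther back than shut.
Start: joints at [-1.236, 0.264, 1.604, -0, 1.274, -0.037], TCP at [0.245, -0.629, 0.231] pointing down, gripper open.
Joint ranges: [-2.63, 2.63], [-0.94, 2.18], [0.31, 2.57], [-1.31, 4.45], [0, 2.66], [-2.55, 2.55]. Speed limits (rad/s): [2.57, 2.57, 3.14, 3.14, 3.14, 3.14].

## Interface

Orientations are given as a rotation vector (axis times angle).
In Python, from workcell import bot, viewer gives the robot as it stands.
- The arm moves only by the tool jog_arm, never from a script. Its argument "motion" is a list of rows, each an object of numbers: "dx", "dy", "dz": the shift along the world's x, y, z in cm; "turn": the turn about the world's z in rad. A call has 1 to 12 rows; each row shifts and turns the commanded pose from where the row before left it; what a row does not reach is not made up. A row lasts 1/12 s, in which the tool goes at most 41.7 mm and 7.16 degrees, less where a joint would pass 70% of its speed; a pose out of reach is approached as far as the arm can. A call is refused whole if a number of a shift passes 4.17 or a number of a turn 0.125, either way. A call with a gripper value outside its range is refused whole. "fingers" is the finger opening in cm, from 0 to 8.54, set as the call begins (left out, the last holds). The fingers move at their own pace and stop on an object; "grip_force" is the grip in N (left out, the last holds). Time passes only in rows, so rows that do not move let the fingers close. It gives the time, the measured TCP pose, the force and the opening at its end, in the units of the state.
- bot.read_state(): the state, without advancing time (a new reading comes with each control period).
- viewer.read_camera(name): name is "scene" or "side" or "wrist"; returns (picture, depth): 480x640x3 uint8, red, green, blue; 480x640 float32, m along the optical axis (not along the pixel's ray), 0 where there is no reading.
- viewer.camera_info(name): a dict with "vertical_fov" (degrees; the focal length in pixels is half the picture's height over the tangent of half this angle, whatever the lens; pixels are square), "cx", "cy" (the principal point, pixels), "dist" ([k1, k2, p1, p2, k3] as OpenCV has them; the pictures are not rectified), "R" (3x3) and "t" (3): a world point X has camera coordinates R X + t. Camera axes: x right, y down, z forward; pixel columns grow to the right and rows downward; lengths in m; the calibration is good to about 2 mm. A picture is of the moment at which its call begins: read the wrist's pose just before it. camera_info takes no time and is no camera call; for the wrist camera it gives the pose at the moment of the call.
- bot.finish_job(): hands the job in, once; it reports no verdict.
The state is a dict: "time": time; "q": joint angles; "joint_vel": joint speeds; "joint_torque": joint torques, N m; "tool_pos": TCP position; "tcp_rot": TCP orientation; "wrist_force": force on the tool from outside, world axes, zero at the start; "torque": the same for the moment, N m; "width": opening from 0.0 (shut) to 1.0 (fully open).
Only numpy, scipy, OpenCV 4.12 (cv2) and the standard library are available. Lean on these libraries where they do the work, as an engineer would, in place of code of your own. Each camera call takes 0.05 s, during which the arm holds its last target. There are 200 camera calls.

## Task

The skin is ready for its temporary fasteners: take the aluminium caddy of spring clamps (the one with a hand grip on its centre divider) off the two screws it hangs on by its keyholes, and carry it upright to the black rubber mat. Lower it, do not drop it, so that it stands in the middle of the mat and square to it, with its low open front towards the robot. Leave the tool pocket hanging beside it and everything else on the bench where they are.

Things in the scene. Friction and masses are not known exactly. Their poses are not given: they have to be found in the camera images.
- caddy_grip (a point): Centre of the caddy's black grip, with the caddy's axes: x towards its back plate (the front looks to -x), y along its width, z up. The grip is a bar on top of the centre divider: 14 mm thick (y), 66 mm long (x), 26 mm high, free on both sides, pinched from above across y. Its centre is 40 mm in front of the back plate's rear face and 108 mm above the underside.
- caddy_foot (a point): Centre of the caddy's flat underside, straight below the grip's centre. The caddy is folded aluminium, 80 mm deep (x), 150 mm wide (y), 0.3 to 0.6 kg, its front wall 34 mm and end walls 40 mm high, its back plate 125 mm high and 3 mm thick; copper and steel spring clamps stand in it to 64 mm above the underside.
- caddy_holes (a point): Midway between the caddy's two keyholes, on the back plate's rear face, at the height of the round holes (75 mm above the underside). Each keyhole lies 50 mm to the side: a 24 mm round hole with an 11 mm wide slot running up from it, closed 24 mm above the hole's centre. Raised 20 mm (give or take 3) from how it hangs, the round holes face the screw heads and the caddy draws straight off.
- panel: Upright plywood panel fixed on the bench, 460 mm wide (y), 12 mm thick (x), 208 mm high; origin at the middle of its underside. Its hanging face looks to its own -x, at x = -6 mm. The caddy hangs on one pair of screws (middle of the pair at y = -105 or 105 mm), a tool pocket on the other; hung parts have the panel's axes, leaning 1 to 2 degrees.
- panel_screws (a point): Middle of the row of four screws, on the panel's hanging face, 170 mm above the bench (the screws' axes). The screws stand at y = -155, -55, 55 and 155 mm of the panel: shank 8 mm in diameter, round head 16 mm in diameter and 4 mm thick, its outer side 9 mm off the face. The shanks bear on the closed tops of the caddy's slots.
- mat: Black rubber mat lying fixed on the bench, 170 mm (x) by 230 mm (y), 3 mm thick; origin at the centre of its underside. Its x axis points roughly away from the robot; the caddy is to stand with its own x and y axes along the mat's.
- mat_near (a point): Middle of the mat's long edge nearest the robot (85 mm from the mat's centre along the mat's -x), at the mat's top; the caddy's low front is to face this edge.
- pocket_mid (a point): Bystander: the tool pocket hung beside the caddy, half-way up its back plate, 40 mm in front of its rear face; same back plate, axes and depth as the caddy, 62 mm high walls, no centre grip, tool handles standing to 112 mm above its underside. Leave it hanging.
- jar: Bystander: clear jar of rivets, 72 mm across, 95 mm high; origin at its underside.
- tall_jar: Bystander: clear jar with a screw lid, 84 mm across, 123 mm high; origin at its underside.
- drink: Bystander: green glass bottle, 62 mm across, 190 mm high; origin at its underside.
- pliers: Bystander: pliers with two sleeved handles lying flat, 165 mm long (x), 75 mm wide, 16 mm high; origin between them at the bench.
- knife: Bystander: utility knife lying flat, 155 mm long (x), 26 mm wide, 17 mm high; origin at its underside.
- rib: Bystander: pressed aluminium rib with upturned flanges, 200 mm long (x), 60 mm wide, 20 mm high; origin at its underside.
- screwdriver: Bystander: screwdriver lying along its x axis, 200 mm long; origin at its underside.

How it is judged:
By the outcome, as a careful person would: the job done as asked, in the order asked, and still so for the second after the job is handed in, with the robot touching nothing.
It also fails if it takes over 48 s, if anything falls off the work surface, if the arm or the gripper's body presses on something with over 40 N, if the wrist force passes 120 N, or if a joint passes its speed limit or range.

## Working session

There is one attempt and no reset: what is moved stays moved. The work goes in short steps, Python scripts to look and compute and a tool call to move; the robot and the scene stay as the last step left them, time stands still between calls to the robot, and variables do not carry over. Pictures are saved under pics/ and viewed, about 8 in all and at most 12, crops included, and the job is handed in when it is done.

Besides the shell and the picture viewer there is one more tool, called as name([rows], argument=value, ...), one row to a line, values as JSON. jog_arm: Moves the arm, as the interface text tells. Its arguments: {"type":"object","properties":{"motion":{"type":"array"},"fingers":{"type":"number"},"grip_force":{"type":"number"}},"required":["motion"]}

```bash
ls; mkdir -p pics; cat > h.py <<'E'
import numpy as np, cv2
from workcell import bot, viewer
def K(i):
    f=240/np.tan(np.radians(i["vertical_fov"])/2)
    return np.array([[f,0,i["cx"]],[0,f,i["cy"]],[0,0,1.]])
def snap(n,tag):
    i=viewer.camera_info(n); p,d=viewer.read_camera(n)
    np.savez(f"pics/{tag}.npz",p=p,d=d,R=i["R"],t=i["t"],K=K(i),dist=np.array(i["dist"],float))
    cv2.imwrite(f"pics/{tag}.png",p[:,:,::-1])
def load(tag): return np.load(f"pics/{tag}.npz")
def cloud(s):
    v,u=np.mgrid[:480,:640]
    n=cv2.undistortPoints(np.stack([u,v],-1).reshape(-1,1,2).astype(float),s["K"],s["dist"]).reshape(480,640,2)
    c=np.dstack([n,np.ones((480,640))])*s["d"][...,None]
    W=(c-s["t"])@s["R"]
    W[s["d"]<=0]=np.nan
    return W
def proj(s,X):
    r,_=cv2.Rodrigues(s["R"]); return cv2.projectPoints(np.atleast_2d(X).astype(float),r,np.array(s["t"],float),s["K"],s["dist"])[0][:,0]
def ray(s,uv):
    n=cv2.undistortPoints(np.array([[uv]],float),s["K"],s["dist"])[0,0]
    return -s["R"].T@s["t"], s["R"].T@np.r_[n,1]
def tri(obs):
    A=0;b=0
    for s,uv in obs:
        o,d=ray(s,uv);d=d/np.linalg.norm(d);P=np.eye(3)-np.outer(d,d);A=A+P;b=b+P@o
    return np.linalg.solve(A,b)
E
python3 - <<'E'
from h import *
for n in("scene","side","wrist"):
    snap(n,n+"0"); s=load(n+"0"); print(n,(-s["R"].T@s["t"]).round(3),s["R"][2].round(2))
a=cv2.imread("pics/scene0.png");b=cv2.imread("pics/side0.png")
print(bot.read_state())
E
```

```text
pics
scene [ 1.186 -1.231  1.267] [-0.35  0.67 -0.66]
side [0.256 0.545 0.914] [ 0.32 -0.57 -0.75]
wrist [ 0.307 -0.604  0.372] [-0.25 -0.09 -0.96]
{'time': 0.15, 'q': array([-1.23590208e+00,  2.64616160e-01,  1.60509162e+00,  5.61813902e-05,
        1.27373317e+00, -3.69095904e-02]), 'joint_vel': array([ 6.11235937e-04, -2.97714563e-03, -3.98602760e-03, -8.70391968e-04,
        1.65760506e-03, -5.78174713e-05]), 'joint_torque': array([-1.43997249e-04, -5.15905166e+01, -3.67959559e+01, -3.56839251e-06,
        7.99604488e-03,  2.12998856e-05]), 'tool_pos': array([ 0.24503977, -0.62831524,  0.23020683]), 'tcp_rot': array([-3.08566344e+00, -5.80305190e-01,  3.47343000e-04]), 'wrist_force': array([0.20169881, 0.61295336, 0.22538102]), 'torque': array([ 0.01561115, -0.02205851,  0.029426  ]), 'width': 1.0005666575828127}
```

View pics/scene0.png

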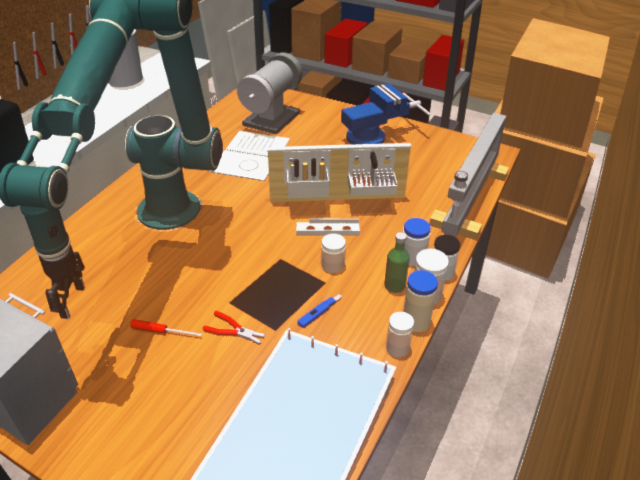

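View pics/side0.png

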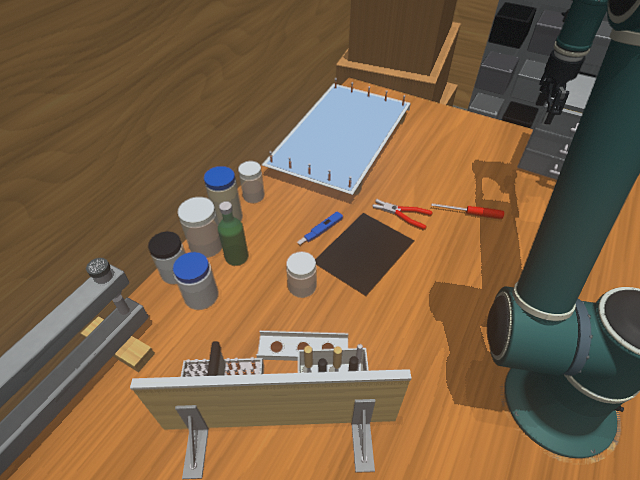

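The caddy, with its black grip, is at scene (372,175). The pocket is at (307,170) on the same panel, and the mat is at (278,294) with the jar at (333,253) beside it. In the side view the grip is at (216,360) and the mat at (365,253).

```bash
python3 - <<'E'
from h import *
for n,pts in(("scene0",dict(grip=(375,160),panTL=(270,152),panTR=(408,148),jar=(333,240),vise=(365,125),pl=(232,325),knife=(320,310),bottle=(401,238),rib=(328,228),tall=(432,258),face=(340,190))),("side0",dict(grip=(216,350),panL=(140,384),panR=(403,376),jar=(301,260),bottle=(226,208),rib=(300,345),pockethandle=(338,352)))):
    s=load(n);W=cloud(s)
    for k,(u,v) in pts.items(): print(n,k,W[v,u].round(3))
    hsv=cv2.cvtColor(s["p"],cv2.COLOR_RGB2HSV)
    m=(s["p"].max(2)<70)&(np.abs(W[...,2]-0.003)<0.012)&(W[...,0]>.3)
    m=cv2.morphologyEx(m.astype(np.uint8),cv2.MORPH_OPEN,np.ones((3,3)))
    l=cv2.connectedComponentsWithStats(m); j=1+np.argmax(l[2][1:,4]); 
    c=max(cv2.findContours((l[1]==j).astype(np.uint8),0,1)[0],key=cv2.contourArea)
    P=[]
    for q in c[:,0]:
        o,d=ray(s,q);P.append(o+d*(0.003-o[2])/d[2])
    P=np.array(P,np.float32)[:,:2]; r=cv2.minAreaRect(P); print("mat",r,l[2][j], W[l[1]==j].mean(0))
s=load("scene0");p=s["p"][:,:,::-1]
a=cv2.resize(p[135:215,260:420],(800,400),interpolation=cv2.INTER_CUBIC)
cv2.imwrite("pics/cropA.png",a)
E
```

```text
scene0 grip [0.601 0.317 0.192]
scene0 panTL [0.29  0.199 0.195]
scene0 panTR [0.67  0.428 0.196]
scene0 jar [0.608 0.01  0.097]
scene0 vise [0.417 0.67  0.088]
scene0 pl [ 0.477 -0.335  0.004]
scene0 knife [ 0.666 -0.184  0.015]
scene0 bottle [0.811 0.005 0.189]
scene0 rib [ 0.52   0.159 -0.   ]
scene0 tall [0.899 0.026 0.138]
scene0 face [0.483 0.321 0.033]Traceback (most recent call last):
  File "<stdin>", line 13, in <module>
cv2.error: OpenCV(4.12.0) /io/opencv/modules/imgproc/src/convhull.cpp:143: error: (-215:Assertion failed) total >= 0 && (depth == CV_32F || depth == CV_32S) in function 'convexHull'
```

```bash
cat > m.py <<'E'
from h import *
for n in("scene0","side0"):
    s=load(n);W=cloud(s)
    m=(s["p"].max(2)<70)&(np.abs(W[...,2]-0.003)<0.02)&(np.linalg.norm(W[...,:2]-[.5,-.15],axis=-1)<.25)
    m=cv2.morphologyEx(m.astype(np.uint8),cv2.MORPH_OPEN,np.ones((3,3)))
    l=cv2.connectedComponentsWithStats(m); j=1+np.argmax(l[2][1:,4]); 
    c=max(cv2.findContours((l[1]==j).astype(np.uint8),0,1)[0],key=cv2.contourArea)
    P=[]
    for q in c[:,0]:
        o,d=ray(s,q);P.append((o+d*(0.003-o[2])/d[2])[:2])
    print(n,"mat",cv2.minAreaRect(np.array(P,np.float32)),l[2][j])
    # panel/grip cloud
    e=np.array([.857,.515,0]);f=np.array([.515,-.857,0])
    d=(W-np.array([.48,.313,0]))
    a,b,z=d@e,d@f,W[...,2]
    t=(abs(a)<.26)&(abs(b)<.03)&(abs(z-.208)<.02)
    T=W[t]; print("panel top",len(T),np.median(T[:,2]),cv2.minAreaRect(T[:,:2].astype(np.float32)))
    g=(s["p"].max(2)<75)&(a>.03)&(a<.2)&(b>-.0)&(b<.12)&(z>.13)&(z<.3)
    g=cv2.morphologyEx(g.astype(np.uint8),cv2.MORPH_OPEN,np.ones((2,2)))>0
    G=W[g]; print("grip",len(G),G.mean(0),np.percentile(G,[2,98],axis=0).round(3), cv2.minAreaRect(G[:,:2].astype(np.float32)))
p=load("scene0")["p"][:,:,::-1]; q=load("side0")["p"][:,:,::-1]
A=np.vstack([cv2.resize(p[140:210,265:415],(800,373),interpolation=cv2.INTER_CUBIC)])
B=cv2.resize(q[325:395,130:410],(800,200),interpolation=cv2.INTER_CUBIC)
cv2.imwrite("pics/cropA.png",np.vstack([A,B]))
E
python3 m.py
```

```text
Traceback (most recent call last):
  File "m.py", line 6, in <module>
    l=cv2.connectedComponentsWithStats(m); j=1+np.argmax(l[2][1:,4]);
                                               ~~~~~~~~~^^^^^^^^^^^^
ValueError: attempt to get argmax of an empty sequence
```

```bash
python3 - <<'E'
from h import *
for n,q in(("scene0",(278,294)),("side0",(365,253))):
    s=load(n);W=cloud(s);u,v=q;print(W[v,u],s["d"][v-1:v+2,u-1:u+2],s["p"][v,u],ray(s,q), (W[...,2][s["d"]>0]<.02).mean(),(s["d"]>0).mean())
    o,d=ray(s,q);print(o+d*(.003-o[2])/d[2])
E
sed -i 's/abs(W\[...,2\]-0.003)<0.02)/abs(P3[...,2])<0.02)/; s/np.linalg.norm(W\[...,:2\]/np.linalg.norm(P3[...,:2]/' m.py
sed -i 's/^    m=(s\["p"\]/    D1=s["d"]; s2={k:s[k] for k in s.files}; s2["d"]=np.ones((480,640)); o=-s["R"].T@s["t"]; dd=cloud(s2)-o; P3=o+dd*((.003-o[2])\/dd[...,2])[...,None]\n&/' m.py; python3 m.py
```

```text
[ 0.52665771 -0.17215072  0.00070975] [[1.763464  1.772796  1.769795 ]
 [1.7699631 1.7687695 1.7641327]
 [1.7626547 1.7640108 1.7647233]] [75 55 44] (array([ 1.18644738, -1.23091984,  1.26682336]), array([-0.37302185,  0.59859078, -0.71581606])) 0.5405655116431779 0.9865006510416666
[ 0.52785119 -0.17406592  0.003     ]
[ 0.51633641 -0.16068847  0.00508002] [[1.1780856 1.1769756 1.1749134]
 [1.176416  1.1733171 1.1725897]
 [1.1743814 1.16895   1.1730976]] [64 52 46] (array([0.25564833, 0.5450698 , 0.91385495]), array([ 0.22218042, -0.60150686, -0.77453482])) 0.5389827295428101 0.9959505208333334
[ 0.51693308 -0.16230382  0.003     ]Traceback (most recent call last):
  File "m.py", line 7, in <module>
    l=cv2.connectedComponentsWithStats(m); j=1+np.argmax(l[2][1:,4]);
                                               ~~~~~~~~~^^^^^^^^^^^^
    return _wrapfunc(a, 'argmax', axis=axis, out=out, **kwds)
    return bound(*args, **kwds)
ValueError: attempt to get argmax of an empty sequence
```

```bash
sed -i 's/max(2)<70/max(2)<100/;s/max(2)<75/max(2)<95/' m.py; python3 m.py
```

```text
scene0 mat ((0.523810088634491, -0.16878840327262878), (0.2246638536453247, 0.16386640071868896), 80.6502685546875) [ 232  261   91   68 3246]
panel top 1167 0.20281195804534852 ((0.48052752017974854, 0.30856606364250183), (0.45990341901779175, 0.05176405981183052), 31.07825469970703)
grip 93 [0.59727733 0.32192999 0.18333374] [[0.581 0.296 0.133]
 [0.613 0.373 0.199]] ((0.5926243662834167, 0.33306530117988586), (0.022848930209875107, 0.08395599573850632), 17.2586727142334)
side0 mat ((0.5227333307266235, -0.16818773746490479), (0.23000161349773407, 0.16918183863162994), 80.6217041015625) [ 316  214   97   81 4252]
panel top 3766 0.20772913379569818 ((0.48334741592407227, 0.30420100688934326), (0.460225373506546, 0.041598401963710785), 31.107328414916992)
grip 390 [nan nan nan] [[nan nan nan]
 [nan nan nan]] ((0.6168876886367798, 0.2976432144641876), (0.0229937881231308, 0.16347482800483704), 42.26051712036133)
```

View pics/cropA.png

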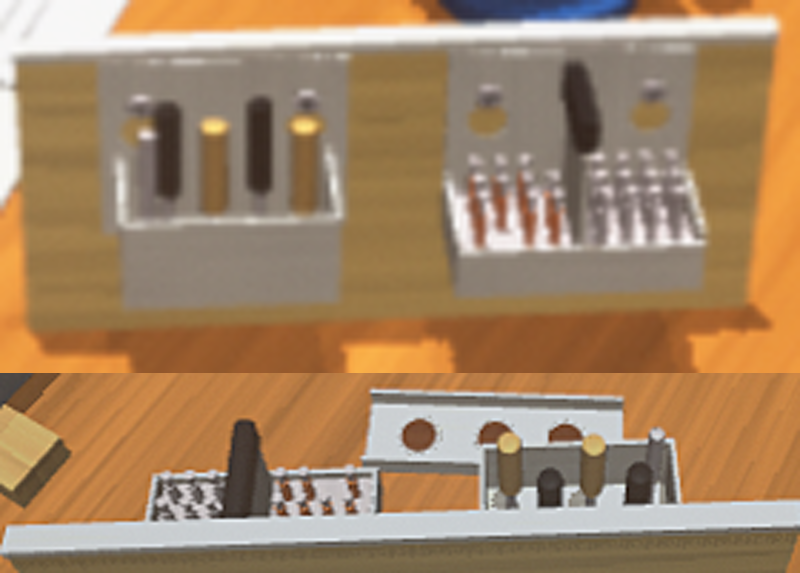

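The panel yaw is about 121.1° with the caddy at panel y=-105 mm, and the grip is near (0.597,0.322,0.183). The mat is at (0.523,-0.169) with its x axis at about -9.4°. I'll move to view the caddy with the wrist camera.

jog_arm([
  {"dx": 2.1, "dy": 1.9, "dz": 0.6, "turn": 0.06},
  {"dx": 2.1, "dy": 1.9, "dz": 0.6, "turn": 0.06},
  {"dx": 2.1, "dy": 1.9, "dz": 0.6, "turn": 0.06},
  {"dx": 2.1, "dy": 1.9, "dz": 0.6, "turn": 0.06},
  {"dx": 2.1, "dy": 1.9, "dz": 0.6, "turn": 0.06},
  {"dx": 2.1, "dy": 1.9, "dz": 0.6, "turn": 0.06},
  {"dx": 2.1, "dy": 1.9, "dz": 0.6, "turn": 0.06},
  {"dx": 2.1, "dy": 1.9, "dz": 0.6, "turn": 0.06},
  {"dx": 2.1, "dy": 1.9, "dz": 0.6, "turn": 0.06},
  {"dx": 2.1, "dy": 1.9, "dz": 0.6, "turn": 0.06},
  {"dx": 2.1, "dy": 1.9, "dz": 0.6, "turn": 0.06},
  {"dx": 2.1, "dy": 1.9, "dz": 0.6, "turn": 0.06},
])

```text
time: 1.15
tool_pos: [0.4979, -0.3996, 0.3031]
tcp_rot: [-2.682, -1.635, 0.0]
wrist_force: [-0.9, -0.3, -0.3]
width: 1.0
```

jog_arm([
  {"dx": 1, "dy": 2.5, "turn": 0.06},
  {"dx": 1, "dy": 2.5, "turn": 0.06},
  {"dx": 1, "dy": 2.5, "turn": 0.06},
  {"dx": 1, "dy": 2.5, "turn": 0.06},
  {"dx": 1, "dy": 2.5, "turn": 0.06},
  {"dx": 1, "dy": 2.5, "turn": 0.06},
  {"dx": 1, "dy": 2.5, "turn": 0.06},
  {"dx": 1, "dy": 2.5, "turn": 0.06},
  {"dx": 1, "dy": 2.5, "turn": 0.06},
  {"dx": 1, "dy": 2.5, "turn": 0.06},
  {"dx": 1, "dy": 2.5, "turn": 0.06},
  {"dx": 1, "dy": 2.5, "turn": 0.06},
])

```text
validation failed for argument at $.mo...
```

```bash
python3 - <<'E'
from h import *
snap("wrist","w1")
E
```

jog_arm([
  {"dx": 0.1, "dy": 3.1, "turn": 0.025},
  {"dx": 0.1, "dy": 3.1, "turn": 0.025},
  {"dx": 0.1, "dy": 3.1, "turn": 0.025},
  {"dx": 0.1, "dy": 3.1, "turn": 0.025},
  {"dx": 0.1, "dy": 3.1, "turn": 0.025},
  {"dx": 0.1, "dy": 3.1, "turn": 0.025},
  {"dx": 0.1, "dy": 3.1, "turn": 0.025},
  {"dx": 0.1, "dy": 3.1, "turn": 0.025},
  {"dx": 0.1, "dy": 3.1, "turn": 0.025},
  {"dx": 0.1, "dy": 3.1, "turn": 0.025},
  {"dx": 0.1, "dy": 3.1, "turn": 0.025},
  {"dx": 0.1, "dy": 3.1, "turn": 0.025},
])

```text
validation failed for argument at $.mo...
```

```bash
python3 - <<'E'
from h import *
snap("wrist","w2");s=bot.read_state();print(s["q"],s["tool_pos"],s["tcp_rot"])
a=np.hstack([cv2.imread("pics/w1.png"),cv2.imread("pics/w2.png")]);cv2.imwrite("pics/w12.png",cv2.resize(a,(800,300)))
E
```

```text
[-0.71210337  0.16090404  1.59437836  0.00192703  1.38463195 -0.23887609] [ 0.50037627 -0.3981578   0.30424679] [2.67969689 1.63780446 0.00363621]
```

View pics/w12.png

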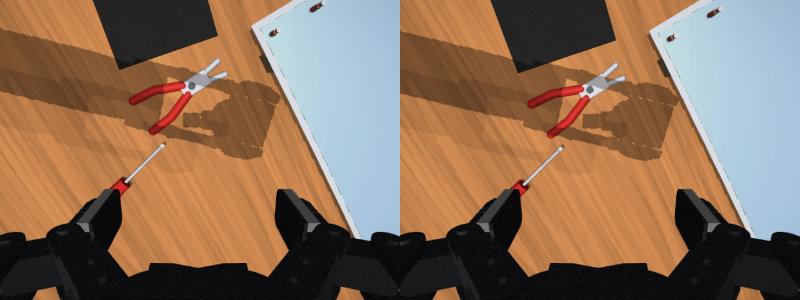

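The wrist pictures show only the mat's near end at (155,30), the pliers and the screwdriver. Moves 2 and 3 were refused, probably because their rows left out dz. I'll resend them with every field.

jog_arm([
  {"dx": 1.0, "dy": 2.5, "dz": 0.0, "turn": 0.06},
  {"dx": 1.0, "dy": 2.5, "dz": 0.0, "turn": 0.06},
  {"dx": 1.0, "dy": 2.5, "dz": 0.0, "turn": 0.06},
  {"dx": 1.0, "dy": 2.5, "dz": 0.0, "turn": 0.06},
  {"dx": 1.0, "dy": 2.5, "dz": 0.0, "turn": 0.06},
  {"dx": 1.0, "dy": 2.5, "dz": 0.0, "turn": 0.06},
  {"dx": 1.0, "dy": 2.5, "dz": 0.0, "turn": 0.06},
  {"dx": 1.0, "dy": 2.5, "dz": 0.0, "turn": 0.06},
  {"dx": 1.0, "dy": 2.5, "dz": 0.0, "turn": 0.06},
  {"dx": 1.0, "dy": 2.5, "dz": 0.0, "turn": 0.06},
  {"dx": 1.0, "dy": 2.5, "dz": 0.0, "turn": 0.06},
  {"dx": 1.0, "dy": 2.5, "dz": 0.0, "turn": 0.06},
])

```text
time: 2.25
tool_pos: [0.617, -0.1004, 0.3027]
tcp_rot: [-1.936, -2.474, 0.001]
wrist_force: [0.9, -0.3, 0.4]
width: 0.998
```

jog_arm([
  {"dx": 0.1, "dy": 3.1, "dz": 0.0, "turn": 0.025},
  {"dx": 0.1, "dy": 3.1, "dz": 0.0, "turn": 0.025},
  {"dx": 0.1, "dy": 3.1, "dz": 0.0, "turn": 0.025},
  {"dx": 0.1, "dy": 3.1, "dz": 0.0, "turn": 0.025},
  {"dx": 0.1, "dy": 3.1, "dz": 0.0, "turn": 0.025},
  {"dx": 0.1, "dy": 3.1, "dz": 0.0, "turn": 0.025},
  {"dx": 0.1, "dy": 3.1, "dz": 0.0, "turn": 0.025},
  {"dx": 0.1, "dy": 3.1, "dz": 0.0, "turn": 0.025},
  {"dx": 0.1, "dy": 3.1, "dz": 0.0, "turn": 0.025},
  {"dx": 0.1, "dy": 3.1, "dz": 0.0, "turn": 0.025},
  {"dx": 0.1, "dy": 3.1, "dz": 0.0, "turn": 0.025},
  {"dx": 0.1, "dy": 3.1, "dz": 0.0, "turn": 0.025},
])

```text
time: 3.25
tool_pos: [0.6291, 0.2717, 0.3026]
tcp_rot: [-1.547, -2.734, 0.002]
wrist_force: [0.7, -0.2, 0.2]
width: 0.999
```

```bash
python3 - <<'E'
from h import *
s=bot.read_state();print(s["time"],s["q"],s["tool_pos"],s["tcp_rot"])
snap("wrist","w3"); snap("wrist","w4");s=load("w4");print(-s["R"].T@s["t"],s["R"][2])
E
```

```text
3.25 [ 3.71588427e-01  2.51464525e-01  1.48977326e+00 -5.26647644e-04
  1.40142979e+00 -1.69382711e-01] [0.62907107 0.2716739  0.30258026] [-1.54684634e+00 -2.73406755e+00  1.82358326e-03]
[0.59360239 0.33503332 0.44441275] [ 0.13631855 -0.22268304 -0.96531317]
```

View pics/w4.png

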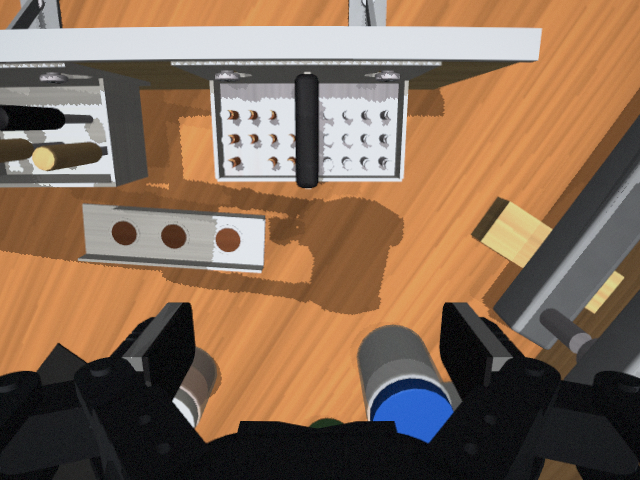

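The wrist view shows the grip at (307,130), running from row 73 to 187. The panel's top strip is at about row 45, the screw heads are at (228,75) and (388,75), and the rib is at (175,238). Next I'll measure the grip from this view.

```bash
python3 - <<'E'
from h import *
s=load("w4");W=cloud(s);p=s["p"]
m=np.zeros((480,640),bool);m[66:195,285:330]=True
m&=(p.max(2)<75)
l=cv2.connectedComponentsWithStats(m.astype(np.uint8));j=1+np.argmax(l[2][1:,4]);m=l[1]==j;print(l[2][j])
Z=W[...,2][m];print("z pct",np.nanpercentile(Z,[5,25,50,75,95]))
zt=np.nanpercentile(Z,60)
def toplane(mask,z):
    c=max(cv2.findContours(mask.astype(np.uint8),0,1)[0],key=cv2.contourArea)
    P=[]
    for q in c[:,0]:
        o,d=ray(s,q);P.append((o+d*(z-o[2])/d[2])[:2])
    return cv2.minAreaRect(np.array(P,np.float32))
for z in(.19,.196,.2): print(z,toplane(m,z))
# panel top: bright strip
mp=(W[...,2]>.2)&(W[...,2]<.216);mp[100:]=False
mp=cv2.morphologyEx(mp.astype(np.uint8),cv2.MORPH_OPEN,np.ones((5,5)))
print("panel z",np.median(W[...,2][mp>0]),toplane(mp,.208))
# front-top edge points of the panel at two cols: row where z drops
ez=[]
for u in range(100,500,20):
    col=p[20:80,u].mean(1); v=20+np.argmin(np.diff(col)); o,d=ray(s,(u,v+.5));X=o+d*(.208-o[2])/d[2]; ez.append([*X[:2],v])
ez=np.array(ez);print(ez[:,2]);k=np.polyfit(ez[:,0],ez[:,1],1);print("front edge ang",np.degrees(np.arctan(k[0])),"y at x=.597",np.polyval(k,.597))
st=bot.read_state();import scipy.spatial.transform as T;R=T.Rotation.from_rotvec(st["tcp_rot"]).as_matrix();print("tool y ang",np.degrees(np.arctan2(R[1,1],R[0,1])),R[:,2])
# scene-side views: predicted grip
G=np.array([.597,.322,.183])
for n in("scene0","side0","w4"): print(n,proj(load(n),[G,G+[0,0,.013]]).round(1).tolist())
print("tri grip top ends w4+side later")
E
```

```text
[ 285   66   45  122 3133]
z pct [0.12047853 0.19235565 0.19406288 0.19484446 0.19576346]
0.19 ((0.589415967464447, 0.33139756321907043), (0.025486040860414505, 0.06977641582489014), 31.228036880493164)
0.196 ((0.5895146131515503, 0.3314833343029022), (0.024884987622499466, 0.06813082844018936), 31.228059768676758)
0.2 ((0.5895804762840271, 0.33154046535491943), (0.024484312161803246, 0.06703376770019531), 31.227970123291016)
panel z 0.20732431494177228 ((0.549015998840332, 0.3580722212791443), (0.2903570234775543, 0.01727258414030075), 31.265949249267578)
[59. 59. 59. 58. 58. 58. 58. 58. 58. 58. 64. 64. 58. 58. 58. 58. 58. 58.
 59. 59.]
front edge ang 31.140710659780567 y at x=.597 0.3780548963160735
tool y ang 31.211839378489366 [-0.00135565  0.00121141 -0.99999835]
scene0 [[374.2, 161.4], [374.5, 157.9]]
side0 [[213.6, 356.3], [212.3, 352.9]]
w4 [[310.2, 148.4], [309.9, 149.6]]
tri grip top ends w4+side later
```

```bash
python3 - <<'E'
from h import *
s=load("w4");W=cloud(s);p=s["p"]
g=p.max(2).astype(int)
for v in range(90,180,15):
    r=g[v,285:332]; on=np.where(r<75)[0]; print(v,285+on.min(),285+on.max(), W[v,285+on.min()+3:285+on.max()-2,2].round(3)[::4])
print(g[60:80,307],g[180:195,307])
z=.1945
def at(u,v):
    o,d=ray(s,(u,v));return o+d*(z-o[2])/d[2]
e=np.array([.8556,.5176]);f=np.array([.5176,-.8556])
for v in range(90,180,15):
    on=285+np.where(g[v,285:332]<75)[0]
    L,R=at(on.min()-.5,v)[:2],at(on.max()+.5,v)[:2];print(v,L@e,R@e,((L+R)/2).round(4))
for v in(72,187): print(at(307,v), at(307,v)[:2]@f)
print("panel front face f", np.array([.597,.3781])@f)
E
```

```text
90 295 317 [0.195 0.195 0.195 0.194 0.193]
105 296 318 [0.195 0.195 0.196 0.193 0.194]
120 296 318 [0.195 0.195 0.195 0.195 0.195]
135 296 318 [0.194 0.195 0.195 0.195 0.194]
150 296 318 [0.194 0.194   nan 0.195 0.194]
165 296 318 [0.193 0.194 0.195 0.194 0.193]
[ 92 168 185 209 168  90  64  63  65  69  68  96 186 190  46  26  38  39
  45  44] [ 48  46  47  38  34  34  28  22 166 178 175 174 173 175 172]
90 0.6687463046227093 0.6818892323347229 [0.5779 0.3494]
105 0.6692276418276272 0.682480001360272 [0.5826 0.3427]
120 0.6691350149468512 0.6824997415102269 [0.5869 0.3355]
135 0.6690398377883786 0.6825198854876092 [0.5913 0.3282]
150 0.668942028681519 0.6825404480189377 [0.5957 0.3208]
165 0.6688415010484136 0.682561444571427 [0.6002 0.3133]
[0.57340606 0.35804547 0.1945    ] -0.009548729087138682
[0.60698004 0.30198819 0.1945    ] 0.05579177662223415
panel front face f -0.01449516000000002
```

```bash
python3 - <<'E'
from h import *
e=np.array([.8556,.5176,0]);f=np.array([.5176,-.8556,0]);c=e*.6758+f*.0231+[0,0,.1815]
C=[c+a*e*.007+b*f*.033+[0,0,k*.013] for b in(-1,1) for k in(-1,1) for a in(-1,1)]
out=[]
for n,(x,y) in(("scene0",(340,130)),("side0",(180,320))):
    s=load(n);im=cv2.resize(s["p"][y:y+60,x:x+80,::-1],(800,600),interpolation=cv2.INTER_NEAREST).copy()
    for q in proj(s,C): cv2.circle(im,tuple(((q-[x,y]+.5)*10).astype(int).tolist()),3,(0,255,0),-1)
    out.append(cv2.resize(im,(400,300)))
cv2.imwrite("pics/chk.png",np.hstack(out)); print(c)
E
```

```text
[0.59017104 0.33002972 0.1815    ]
```

View pics/chk.png

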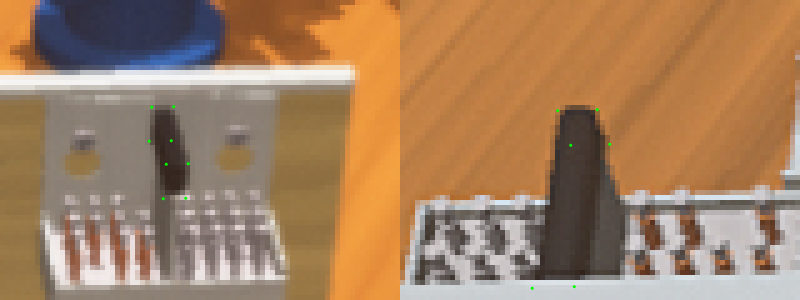

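The projected grip box matches both fixed views to about 2 mm, putting the grip centre at (0.590,0.330,0.182). I'll move above it and descend.

jog_arm([
  {"dx": -1.3, "dy": 1.9, "dz": 0.0, "turn": 0.0},
  {"dx": -1.3, "dy": 1.9, "dz": 0.0, "turn": 0.0},
  {"dx": -1.3, "dy": 2.0, "dz": 0.0, "turn": 0.0},
  {"dx": 0.0, "dy": 0.0, "dz": 0.0, "turn": 0.0},
  {"dx": 0.0, "dy": 0.0, "dz": -2.0, "turn": 0.0},
  {"dx": 0.0, "dy": 0.0, "dz": -2.0, "turn": 0.0},
  {"dx": 0.0, "dy": 0.0, "dz": -2.0, "turn": 0.0},
  {"dx": 0.0, "dy": 0.0, "dz": -2.0, "turn": 0.0},
  {"dx": 0.0, "dy": 0.0, "dz": -2.0, "turn": 0.0},
  {"dx": 0.0, "dy": 0.0, "dz": -2.0, "turn": 0.0},
  {"dx": 0.0, "dy": 0.0, "dz": -1.6, "turn": 0.0},
  {"dx": 0.0, "dy": 0.0, "dz": 0.0, "turn": 0.0},
])

```text
time: 4.35
tool_pos: [0.588, 0.3259, 0.162]
tcp_rot: [-1.547, -2.729, 0.012]
wrist_force: [-0.1, -0.4, -1.1]
width: 0.998
```

jog_arm([
  {"dx": 0.0, "dy": 0.0, "dz": 0.0, "turn": 0.0},
  {"dx": 0.0, "dy": 0.0, "dz": 0.0, "turn": 0.0},
  {"dx": 0.0, "dy": 0.0, "dz": 0.0, "turn": 0.0},
  {"dx": 0.0, "dy": 0.0, "dz": 0.0, "turn": 0.0},
  {"dx": 0.0, "dy": 0.0, "dz": 0.0, "turn": 0.0},
  {"dx": 0.0, "dy": 0.0, "dz": 0.0, "turn": 0.0},
  {"dx": 0.0, "dy": 0.0, "dz": 0.0, "turn": 0.0},
  {"dx": 0.0, "dy": 0.0, "dz": 0.0, "turn": 0.0},
  {"dx": 0.0, "dy": 0.0, "dz": 0.0, "turn": 0.0},
  {"dx": 0.0, "dy": 0.0, "dz": 0.0, "turn": 0.0},
], fingers=0.5, grip_force=70)

```text
time: 5.18
tool_pos: [0.591, 0.3291, 0.1684]
tcp_rot: [1.546, 2.733, 0.002]
wrist_force: [0.7, -2.5, 6.0]
width: 0.151
```

jog_arm([
  {"dx": 0.0, "dy": 0.0, "dz": 0.3, "turn": 0.0},
  {"dx": 0.0, "dy": 0.0, "dz": 0.3, "turn": 0.0},
  {"dx": 0.0, "dy": 0.0, "dz": 0.3, "turn": 0.0},
  {"dx": 0.0, "dy": 0.0, "dz": 0.3, "turn": 0.0},
  {"dx": 0.0, "dy": 0.0, "dz": 0.3, "turn": 0.0},
  {"dx": 0.0, "dy": 0.0, "dz": 0.3, "turn": 0.0},
  {"dx": 0.0, "dy": 0.0, "dz": 0.2, "turn": 0.0},
  {"dx": 0.0, "dy": 0.0, "dz": 0.0, "turn": 0.0},
  {"dx": 0.0, "dy": 0.0, "dz": 0.0, "turn": 0.0},
  {"dx": 0.0, "dy": 0.0, "dz": 0.0, "turn": 0.0},
])

```text
time: 6.02
tool_pos: [0.5903, 0.3292, 0.1875]
tcp_rot: [1.547, 2.734, 0.001]
wrist_force: [0.7, -0.5, -3.1]
width: 0.148
```

```bash
python3 - <<'E'
from h import *
st=bot.read_state();print(st["tool_pos"],st["wrist_force"],st["torque"],st["width"])
snap("scene","s2");snap("wrist","w5")
p=load("s2")["p"][:,:,::-1];a=cv2.resize(p[135:205,330:423],(800,600),interpolation=cv2.INTER_CUBIC)
a=cv2.resize(a,(400,300));w=cv2.resize(cv2.imread("pics/w5.png"),(400,300));cv2.imwrite("pics/lift.png",np.hstack([a,w]))
E
```

```text
[0.59032623 0.32923346 0.18746171] [ 0.65206676 -0.49790796 -3.11458517] [-0.19287012 -0.10727155  0.06128229] 0.14808925906687234
```

View pics/lift.png

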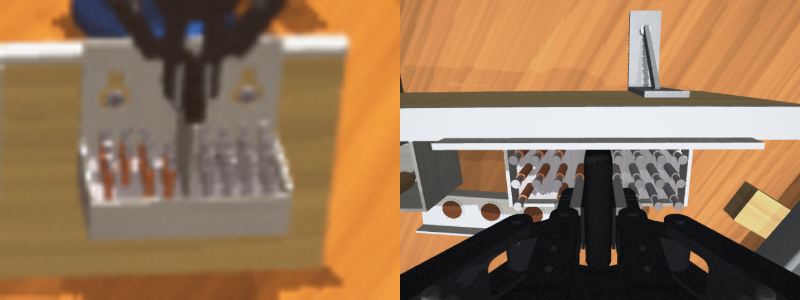

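The keyhole round holes now frame the screw heads, at about (113,97) and (247,93) in the crop. Next I draw it straight off along (0.518,-0.856).

jog_arm([
  {"dx": 0.13, "dy": -0.21, "dz": 0.0, "turn": 0.0},
  {"dx": 0.13, "dy": -0.22, "dz": 0.0, "turn": 0.0},
  {"dx": 0.13, "dy": -0.21, "dz": 0.0, "turn": 0.0},
  {"dx": 0.13, "dy": -0.22, "dz": 0.0, "turn": 0.0},
  {"dx": 0.13, "dy": -0.21, "dz": 0.0, "turn": 0.0},
  {"dx": 0.13, "dy": -0.22, "dz": 0.0, "turn": 0.0},
  {"dx": 0.13, "dy": -0.21, "dz": 0.0, "turn": 0.0},
  {"dx": 0.0, "dy": 0.0, "dz": 0.0, "turn": 0.0},
])

```text
time: 6.78
tool_pos: [0.5997, 0.3135, 0.1873]
tcp_rot: [1.548, 2.734, -0.0]
wrist_force: [0.3, -0.4, -4.5]
width: 0.152
```

jog_arm([
  {"dx": 0.4, "dy": -0.7, "dz": 0.0, "turn": 0.0},
  {"dx": 0.7, "dy": -1.2, "dz": 0.0, "turn": 0.0},
  {"dx": 0.7, "dy": -1.2, "dz": 0.0, "turn": 0.0},
  {"dx": 0.7, "dy": -1.2, "dz": 0.3, "turn": 0.0},
  {"dx": 0.1, "dy": -0.2, "dz": 1.0, "turn": 0.0},
  {"dx": 0.0, "dy": 0.0, "dz": 1.5, "turn": 0.0},
  {"dx": 0.0, "dy": 0.0, "dz": 1.8, "turn": 0.0},
  {"dx": 0.0, "dy": 0.0, "dz": 1.8, "turn": 0.0},
  {"dx": 0.0, "dy": 0.0, "dz": 1.8, "turn": 0.0},
  {"dx": 0.0, "dy": 0.0, "dz": 1.3, "turn": 0.0},
  {"dx": 0.0, "dy": 0.0, "dz": 0.5, "turn": 0.0},
  {"dx": 0.0, "dy": 0.0, "dz": 0.0, "turn": 0.0},
])

```text
time: 7.78
tool_pos: [0.6265, 0.2692, 0.29]
tcp_rot: [1.546, 2.732, 0.005]
wrist_force: [-0.3, -0.7, -3.7]
width: 0.151
```

jog_arm([
  {"dx": -0.2, "dy": -0.8, "dz": 0.0, "turn": -0.04},
  {"dx": -0.4, "dy": -1.5, "dz": 0.0, "turn": -0.08},
  {"dx": -0.43, "dy": -1.8, "dz": 0.0, "turn": -0.1},
  {"dx": -0.43, "dy": -1.8, "dz": 0.0, "turn": -0.1},
  {"dx": -0.43, "dy": -1.8, "dz": 0.0, "turn": -0.1},
  {"dx": -0.43, "dy": -1.8, "dz": 0.0, "turn": -0.1},
  {"dx": -0.43, "dy": -1.8, "dz": 0.0, "turn": -0.1},
  {"dx": -0.43, "dy": -1.8, "dz": 0.0, "turn": -0.1},
  {"dx": -0.43, "dy": -1.8, "dz": 0.0, "turn": -0.1},
  {"dx": -0.43, "dy": -1.8, "dz": 0.0, "turn": -0.1},
  {"dx": -0.43, "dy": -1.8, "dz": 0.0, "turn": -0.1},
  {"dx": -0.43, "dy": -1.8, "dz": 0.0, "turn": -0.1},
])

```text
time: 8.78
tool_pos: [0.5751, 0.0652, 0.2856]
tcp_rot: [-2.766, -1.487, 0.004]
wrist_force: [0.0, -0.1, -3.8]
width: 0.15
```

jog_arm([
  {"dx": -0.43, "dy": -1.8, "dz": 0.0, "turn": -0.1},
  {"dx": -0.43, "dy": -1.8, "dz": 0.0, "turn": -0.1},
  {"dx": -0.43, "dy": -1.8, "dz": 0.0, "turn": -0.1},
  {"dx": -0.43, "dy": -1.8, "dz": 0.0, "turn": -0.1},
  {"dx": -0.43, "dy": -1.8, "dz": 0.0, "turn": -0.1},
  {"dx": -0.43, "dy": -1.8, "dz": 0.0, "turn": -0.1},
  {"dx": -0.43, "dy": -1.8, "dz": 0.0, "turn": -0.1},
  {"dx": -0.43, "dy": -1.8, "dz": 0.0, "turn": -0.1},
  {"dx": -0.43, "dy": -1.8, "dz": 0.0, "turn": -0.1},
  {"dx": -0.4, "dy": -1.8, "dz": 0.0, "turn": -0.1},
  {"dx": -0.4, "dy": -1.8, "dz": 0.0, "turn": -0.1},
  {"dx": -0.3, "dy": -1.0, "dz": 0.0, "turn": -0.058},
])

```text
time: 9.78
tool_pos: [0.5253, -0.1435, 0.2857]
tcp_rot: [3.13, -0.27, -0.004]
wrist_force: [-0.3, 0.8, -3.9]
width: 0.148
```

```bash
python3 - <<'E'
from h import *
from scipy.spatial.transform import Rotation as T
snap("wrist","w6a")
for n in("scene","side","wrist"): snap(n,n+"6")
st=bot.read_state();R=T.from_rotvec(st["tcp_rot"]).as_matrix();print(st["time"],st["q"],st["tool_pos"],np.degrees(np.arctan2(R[1,1],R[0,1])),st["wrist_force"],st["torque"],st["width"])
a=load("scene6")["p"][180:360,200:440,::-1];b=load("side6")["p"][130:310,260:500,::-1]
cv2.imwrite("pics/v6.png",np.hstack([cv2.resize(a,(400,300)),cv2.resize(b,(400,300))]))
E
```

```text
9.9833 [-3.09086095e-01 -1.22013296e-02  1.81200190e+00  7.77892029e-04
  1.34369314e+00  1.42699842e+00] [ 0.5260587  -0.14156583  0.28616731] -99.4804436761539 [-0.18083002 -0.3468785  -4.25572066] [0.03794671 0.03014822 0.02051106] 0.15150106825505816
```

View pics/v6.png

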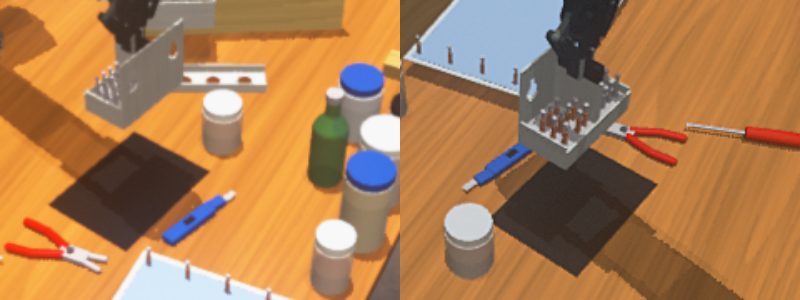

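The caddy is held upright with its back plate away from the robot. The TCP is about 27 mm short in y, so I'll correct that and lower to just above the mat.

jog_arm([
  {"dx": -0.1, "dy": -0.7, "dz": 0.0, "turn": 0.0},
  {"dx": -0.2, "dy": -1.3, "dz": 0.0, "turn": 0.0},
  {"dx": -0.1, "dy": -0.7, "dz": -0.5, "turn": 0.0},
  {"dx": 0.0, "dy": 0.0, "dz": -1.3, "turn": 0.0},
  {"dx": 0.0, "dy": 0.0, "dz": -2.0, "turn": 0.0},
  {"dx": 0.0, "dy": 0.0, "dz": -2.0, "turn": 0.0},
  {"dx": 0.0, "dy": 0.0, "dz": -2.0, "turn": 0.0},
  {"dx": 0.0, "dy": 0.0, "dz": -2.0, "turn": 0.0},
  {"dx": 0.0, "dy": 0.0, "dz": -2.0, "turn": 0.0},
  {"dx": 0.0, "dy": 0.0, "dz": -2.0, "turn": 0.0},
  {"dx": 0.0, "dy": 0.0, "dz": -1.5, "turn": 0.0},
  {"dx": 0.0, "dy": 0.0, "dz": -0.8, "turn": 0.0},
])

```text
time: 10.98
tool_pos: [0.5203, -0.168, 0.1224]
tcp_rot: [-3.129, 0.261, 0.008]
wrist_force: [-1.2, 0.5, -3.1]
width: 0.154
```

```bash
cat > ov.py <<'E'
import sys
from h import *
from scipy.spatial.transform import Rotation as T
tag=sys.argv[1]
viewer.read_camera("wrist");viewer.read_camera("wrist");viewer.read_camera("wrist")
for n in("scene","side"): snap(n,n+tag)
st=bot.read_state();R=T.from_rotvec(st["tcp_rot"]).as_matrix();p=st["tool_pos"];print(st["time"],p,np.degrees(np.arctan2(R[1,1],R[0,1])),R[:,2],st["wrist_force"],st["width"])
a=np.radians(-9.4);X=np.array([np.cos(a),np.sin(a),0]);Y=np.array([-np.sin(a),np.cos(a),0])
g=p+[0,0,.0145-.108]+.0013*X
B=[g+x*X+y*Y+[0,0,z] for x,y,z in[(.04,-.075,0),(.04,.075,0),(.04,.075,.125),(.04,-.075,.125),(-.04,-.075,0),(-.04,.075,0),(-.04,.075,.034),(-.04,-.075,.034)]]
M=[np.array([.5233,-.1685,.003])+x*X+y*Y for x,y in[(.085,-.115),(.085,.115),(-.085,.115),(-.085,-.115)]]
o=[]
for n,(x,y) in(("scene"+tag,(220,210)),("side"+tag,(290,140))):
    s=load(n);im=cv2.resize(s["p"][y:y+150,x:x+150,::-1],(600,600),interpolation=cv2.INTER_CUBIC)
    if n[:2]=="si":pass
    P=((proj(s,B)-[x,y]+.5)*4).astype(int);Q=((proj(s,M)-[x,y]+.5)*4).astype(int)
    cv2.polylines(im,[P[:4],P[4:]],True,(0,255,0),1);cv2.polylines(im,[Q],True,(255,255,0),1);o.append(cv2.resize(im,(400,400)))
cv2.imwrite(f"pics/ov{tag}.png",np.hstack(o))
E
python3 ov.py 7
```

```text
11.2333 [ 0.52346018 -0.16918302  0.12722749] -99.52277110620976 [ 1.72827684e-03 -5.67652749e-04 -9.99998345e-01] [-0.38439198 -0.5817201  -3.92106773] 0.14773632423782976
```

View pics/ov7.png

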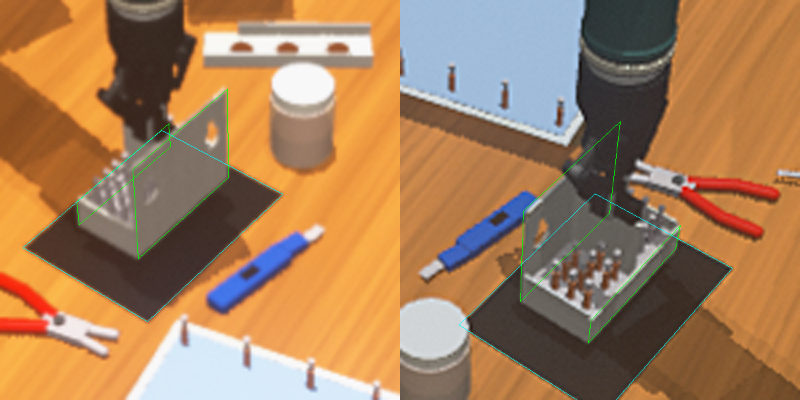

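The overlays of the caddy box (green) and the mat (cyan) fit in both views. The offset is about 1.5 mm, and I'll correct that while lowering.

jog_arm([
  {"dx": -0.15, "dy": 0.1, "dz": -0.3, "turn": 0.002},
  {"dx": 0.0, "dy": 0.0, "dz": -0.5, "turn": 0.0},
  {"dx": 0.0, "dy": 0.0, "dz": -0.5, "turn": 0.0},
  {"dx": 0.0, "dy": 0.0, "dz": -0.5, "turn": 0.0},
  {"dx": 0.0, "dy": 0.0, "dz": -0.3, "turn": 0.0},
  {"dx": 0.0, "dy": 0.0, "dz": -0.2, "turn": 0.0},
  {"dx": 0.0, "dy": 0.0, "dz": -0.1, "turn": 0.0},
  {"dx": 0.0, "dy": 0.0, "dz": -0.1, "turn": 0.0},
  {"dx": 0.0, "dy": 0.0, "dz": 0.0, "turn": 0.0},
  {"dx": 0.0, "dy": 0.0, "dz": 0.0, "turn": 0.0},
])

```text
time: 12.07
tool_pos: [0.5213, -0.1679, 0.1014]
tcp_rot: [3.131, -0.258, 0.001]
wrist_force: [0.4, -0.2, -3.5]
width: 0.153
```

jog_arm([
  {"dx": 0.0, "dy": 0.0, "dz": -0.1, "turn": 0.0},
  {"dx": 0.0, "dy": 0.0, "dz": -0.1, "turn": 0.0},
  {"dx": 0.0, "dy": 0.0, "dz": -0.1, "turn": 0.0},
  {"dx": 0.0, "dy": 0.0, "dz": -0.05, "turn": 0.0},
  {"dx": 0.0, "dy": 0.0, "dz": 0.0, "turn": 0.0},
  {"dx": 0.0, "dy": 0.0, "dz": 0.0, "turn": 0.0},
  {"dx": 0.0, "dy": 0.0, "dz": 0.0, "turn": 0.0},
])

```text
time: 12.65
tool_pos: [0.5211, -0.1679, 0.0978]
tcp_rot: [-3.131, 0.258, -0.0]
wrist_force: [0.9, 0.1, -4.3]
width: 0.15
```

jog_arm([
  {"dx": 0.0, "dy": 0.0, "dz": -0.05, "turn": 0.0},
  {"dx": 0.0, "dy": 0.0, "dz": -0.05, "turn": 0.0},
  {"dx": 0.0, "dy": 0.0, "dz": -0.05, "turn": 0.0},
  {"dx": 0.0, "dy": 0.0, "dz": 0.0, "turn": 0.0},
  {"dx": 0.0, "dy": 0.0, "dz": 0.0, "turn": 0.0},
])

```text
time: 13.07
tool_pos: [0.5217, -0.1679, 0.0972]
tcp_rot: [3.131, -0.258, 0.002]
wrist_force: [-1.0, 0.5, 4.0]
width: 0.152
```

jog_arm([
  {"dx": 0.0, "dy": 0.0, "dz": -0.05, "turn": 0.0},
  {"dx": 0.0, "dy": 0.0, "dz": -0.05, "turn": 0.0},
  {"dx": 0.0, "dy": 0.0, "dz": 0.0, "turn": 0.0},
  {"dx": 0.0, "dy": 0.0, "dz": 0.0, "turn": 0.0},
])

```text
time: 13.4
tool_pos: [0.522, -0.168, 0.0971]
tcp_rot: [3.131, -0.258, 0.003]
wrist_force: [-1.4, 3.4, 9.5]
width: 0.15
```

```bash
python3 -c "
from h import *
st=bot.read_state();print(st['tool_pos'],st['wrist_force'],st['torque'])"
```

```text
[ 0.52203975 -0.16800316  0.09708499] [-1.39024855  3.3526555   9.45072844] [ 0.43857692  0.81220945 -0.01905129]
```

Seated: force rises while z stays at 97 mm. I'll relax slightly, open the fingers, and retreat straight up.

jog_arm([
  {"dx": 0.0, "dy": 0.0, "dz": 0.1, "turn": 0.0},
  {"dx": 0.0, "dy": 0.0, "dz": 0.0, "turn": 0.0},
  {"dx": 0.0, "dy": 0.0, "dz": 0.0, "turn": 0.0},
])

```text
time: 13.65
tool_pos: [0.5218, -0.168, 0.0972]
tcp_rot: [3.131, -0.258, 0.002]
wrist_force: [-0.8, 2.0, 6.2]
width: 0.149
```

jog_arm([
  {"dx": 0.0, "dy": 0.0, "dz": 0.0, "turn": 0.0},
  {"dx": 0.0, "dy": 0.0, "dz": 0.0, "turn": 0.0},
  {"dx": 0.0, "dy": 0.0, "dz": 0.0, "turn": 0.0},
  {"dx": 0.0, "dy": 0.0, "dz": 0.0, "turn": 0.0},
  {"dx": 0.0, "dy": 0.0, "dz": 0.0, "turn": 0.0},
  {"dx": 0.0, "dy": 0.0, "dz": 0.0, "turn": 0.0},
  {"dx": 0.0, "dy": 0.0, "dz": 0.0, "turn": 0.0},
  {"dx": 0.0, "dy": 0.0, "dz": 0.0, "turn": 0.0},
], fingers=6.0)

```text
time: 14.32
tool_pos: [0.5211, -0.1679, 0.0962]
tcp_rot: [-3.131, 0.258, 0.0]
wrist_force: [-0.5, 1.3, 0.5]
width: 0.705
```

jog_arm([
  {"dx": 0.0, "dy": 0.0, "dz": 0.5, "turn": 0.0},
  {"dx": 0.0, "dy": 0.0, "dz": 1.0, "turn": 0.0},
  {"dx": 0.0, "dy": 0.0, "dz": 2.0, "turn": 0.0},
  {"dx": 0.0, "dy": 0.0, "dz": 2.0, "turn": 0.0},
  {"dx": 0.0, "dy": 0.0, "dz": 2.5, "turn": 0.0},
  {"dx": 0.0, "dy": 0.0, "dz": 2.5, "turn": 0.0},
  {"dx": 0.0, "dy": 0.0, "dz": 2.5, "turn": 0.0},
  {"dx": 0.0, "dy": 0.0, "dz": 2.5, "turn": 0.0},
  {"dx": 0.0, "dy": 0.0, "dz": 2.0, "turn": 0.0},
  {"dx": 0.0, "dy": 0.0, "dz": 1.0, "turn": 0.0},
  {"dx": 0.0, "dy": 0.0, "dz": 0.0, "turn": 0.0},
  {"dx": 0.0, "dy": 0.0, "dz": 0.0, "turn": 0.0},
])

```text
time: 15.32
tool_pos: [0.5212, -0.1679, 0.2818]
tcp_rot: [3.131, -0.258, 0.002]
wrist_force: [0.1, -0.8, -0.4]
width: 0.7
```

```bash
sed -i 's/^g=.*/g=np.array([.5233,-.1685,.003])/' ov.py; python3 ov.py 8; python3 - <<'E'
from h import *
snap("wrist","w8")
o=cv2.imread("pics/ov8.png");w=cv2.resize(cv2.imread("pics/w8.png"),(267,200));s=cv2.resize(load("scene8")["p"][120:220,250:440,::-1],(380,200))
b=np.zeros((200,800,3),np.uint8);b[:,:267]=w;b[:,300:680]=s;cv2.imwrite("pics/fin.png",np.vstack([o,b]))
E
```

```text
15.5667 [ 0.52023982 -0.16755042  0.27936561] -99.40698949999447 [-0.00304964  0.00114862 -0.99999469] [ 0.37426095 -0.17512336 -0.09114727] 0.7097407091757615
```

View pics/fin.png

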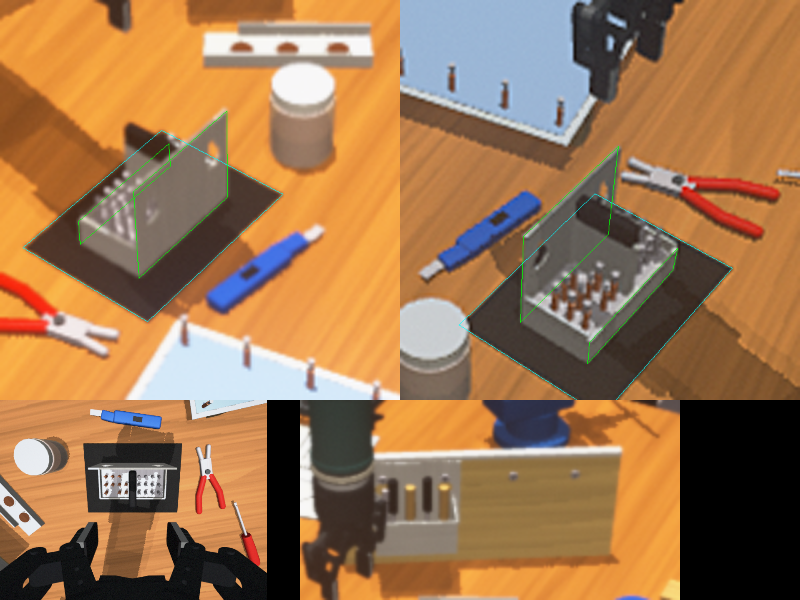

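The caddy stands upright, its outline matches the ideal box in both views, and the pocket still hangs beside two bare screws. One last numeric check from the wrist picture.

```bash
python3 - <<'E'
from h import *
s=load("w8");p=s["p"];W=cloud(s)
def rect(m,z):
    c=max(cv2.findContours(m.astype(np.uint8),0,1)[0],key=cv2.contourArea)
    P=[]
    for q in c[:,0]:
        o,d=ray(s,q);P.append((o+d*(z-o[2])/d[2])[:2])
    return cv2.minAreaRect(np.array(P,np.float32))
d=p.max(2)<85
xy=(np.linalg.norm(W[...,:2]-[.5233,-.1685],axis=-1)<.16)
low=d&xy&(W[...,2]<.012); low=cv2.morphologyEx(low.astype(np.uint8),2,np.ones((3,3)))
c=[k for k in cv2.findContours(low,0,1)[0] if cv2.contourArea(k)>60]; P=[]
for q in np.vstack(c)[:,0]:
    o,e=ray(s,q);P.append((o+e*(.003-o[2])/e[2])[:2])
print("mat",cv2.minAreaRect(np.array(P,np.float32)))
g=d&xy&(W[...,2]>.1)&(W[...,2]<.14);g=cv2.morphologyEx(g.astype(np.uint8),2,np.ones((3,3)))
print("grip",rect(g,.124),np.nanmedian(W[...,2][g>0]))
b=xy&(W[...,2]>.12)&(W[...,2]<.14)&~d
print("plate top",cv2.minAreaRect(W[b][:,:2].astype(np.float32)))
E
```

```text
mat ((0.5214018821716309, -0.1679106205701828), (0.22851499915122986, 0.16870556771755219), 80.60132598876953)
grip ((0.5231732726097107, -0.16759519279003143), (0.013521579094231129, 0.0657954141497612), 80.59068298339844) 0.12281792626846916
plate top ((0.5331626534461975, -0.1694914996623993), (0.1499892771244049, 0.05667564645409584), 80.57881927490234)
```

The grip centre is within 2 mm of the mat's centre, and both measure 80.6°, so the caddy is square to it. Handing the job in.

```bash
python3 -c "
from workcell import bot
print(bot.finish_job())"
```

```text
the job is handed in; nothing more can be done
None
```

The caddy is off its two screws and standing upright in the middle of the black mat, its low open front towards the robot. I gripped it by the centre grip, raised it about 20 mm, drew it straight off the panel, carried it over and lowered it until it was seated. Then I let go and raised the gripper clear before handing in, at about 16 s.

**Position:** the last wrist-camera check put the grip's centre about 2 mm from the mat's centre. Caddy and mat both measured 80.6°, so it stands square.

**Other things:** the last pictures showed the tool pocket still hanging beside the two bare screws, and the jar, knife, pliers and rib in place. I did not check the other bystanders one by one.

**What disagreed:**
- My first estimate of the grip position, from the fixed cameras' depth, was about 10 mm off. I used the wrist-camera measurement instead, which fitted the fixed views to about 2 mm.
- The fixed cameras and the wrist camera disagree by about 2 mm on the mat's centre.
- Two early move calls were refused, probably because their rows left out a field. I resent them complete.

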